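# Seat the knurled filter cell on the microscope port and hold it home

### The arm

A 6-joint arm with a two-finger parallel gripper is mounted at the origin on the work surface. World frame = base frame: x ahead of the robot, y to its left, z up, the work surface at z = 0. Lengths are in m, angles in rad, forces in N, time in s.
With the tool pointing down it reaches from about 0.275 to 0.825 m from the base axis. Payload 5.2 kg.
Tool frame: the origin (TCP) lies midway between the tips of the shut fingers; the grasp point (between the pads) lies 19 mm behind it; z points along the fingers, y is the direction in which the jaws open and shut (so a half turn about z gives the same grasp; the last joint's range is limited). The gripper opens to 93 mm and grips with 3 to 60 N. Pads are 15 mm wide; open, the fingers measure 128 mm over their backs; the gripper's body (75 mm by 188 mm) begins 65 mm behind the grasp point.
Start: joints at [-1.339, 0.259, 1.535, -0, 1.348, -0.203], TCP at [0.232, -0.499, 0.219] pointing down, gripper open.
Joint ranges: [-3.14, 3.14], [-0.91, 2.08], [0.19, 2.58], [-1.22, 4.36], [0.22, 2.71], [-3.12, 3.12]. Speed limits (rad/s): [2.57, 2.57, 3.14, 3.14, 3.14, 3.14].

### API

Orientations are given as a 3x3 rotation matrix whose columns are the frame's x, y, z axes.
In Python, from station import read_state, grab_frame, close_job, find_in gives the robot as it stands.
- The arm moves only by the tool carry_out, never from a script. Its argument "increments" is text: rows parted by semicolons, each of 7 numbers parted by spaces: the turn, a rotation vector about the tool's x, y, z in rad, then the shift along the tool's x, y, z in mm, then the closure in counts, from 0 (fully open) to 255 (shut). A call has 1 to 12 rows; each row shifts and turns the commanded pose from where the row before left it, along the tool's axes as they then stand; what a row does not reach is not made up. A row lasts 1/10 s, in which the tool goes at most 50 mm and 8.59 degrees, less where a joint would pass 70% of its speed; a pose out of reach is approached as far as the arm can. A call is refused whole if a number of a shift passes 50 or a number of a turn 0.15, either way. A call with a gripper value outside its range is refused whole. The fingers move at their own pace and stop on an object; "newtons" is the grip in N (left out, the last holds). Time passes only in rows, so rows that do not move let the fingers close. It gives the time, the measured TCP pose, the force and the opening at its end, in the units of the state.
- read_state(): the state, without advancing time (a new reading comes with each control period).
- grab_frame(name): name is "side" or "top"; returns a dict with "color" (480x640x3 uint8, red, green, blue), "depth" (480x640 float32, m along the optical axis (not along the pixel's ray), 0 where there is no reading), "K" (3x3 intrinsics, pixels), "k1" (the pictures are not rectified: a ray, as slopes to the right and down, at radius r is drawn at 1 + k1 r^2 times it, then the intrinsics apply), "extrinsics" (4x4, takes a point from camera to world coordinates). Camera axes: x right, y down, z forward; pixel columns grow to the right and rows downward; lengths in m; the calibration is good to about 2 mm. A picture is of the moment at which its call begins.
- close_job(): hands the job in, once; it reports no verdict.
Trained networks look in a picture, given as the dict that the camera call returned (one of the last four; its "shot" number tells which), for a name from the list of things; names that differ only in an ending like _2 or _b are one class to them, and where a whole thing is asked for, a point or a joint stands for the part that bears it (a point fixed in the world has none). Each returns a list of dicts, best first, with "score" (0 to 1); they miss things now and then, are a little off and sometimes report something else, mostly with a low value. They report only what shows in the picture. A call takes as long as a camera call.
- find_in(picture, thing): "box" ([left, top, width, height] in pixels, round what is visible of it).
The state is a dict: "clock": time; "joint_positions": joint angles; "dq": joint speeds; "tau": joint torques, N m; "tool_pos": TCP position; "orientation": TCP orientation; "ft_force": force on the tool from outside, world axes, zero at the start; "wrist_torque": the same for the moment, N m; "grip_width": finger opening in m.
Only numpy, scipy, OpenCV 4.12 (cv2) and the standard library are available. Lean on these libraries where they do the work, as an engineer would, in place of code of your own. Each camera call takes 0.05 s, during which the arm holds its last target. There are 200 camera calls.

### The job

Take the knurled filter cell from the grey rubber mat and set it, filter side up, over the snout on top of the grey filter-cube housing, then turn it until its hidden keyways drop over the snout's pins. Press it fully home against the spring ring and finish while still holding it pressed there, so that I can fit its clips; leave the other parts on the board where they are.

Things in the scene. Friction and masses are not known exactly. Their poses are not given: they have to be found in the camera images.
- cell: The filter cell: plain aluminium cap-shaped collar with a knurled rim, 56 mm across, 32 mm tall, about 0.14 kg, its dark grey mirror-like filter recessed 3 mm below the top rim. It stands on the mat, open side down. Origin: centre of its underside; z up along its axis.
- bore (a point): Mouth of the cell's bore, at the cell's origin, axes as the cell's. The bore is 38 mm across, 27.5 mm deep, open below. Three straight keyways run up its whole length, hidden from above, centred on the +x axis and at 120 degrees either way; each 8 mm wide and 4.5 mm deep.
- port: The filter-cube housing fixed to the board: light grey box on a black base plate 118 mm square, box top 60 mm above the board, with a round aluminium flange 88 mm across on it, its face 70 mm above the board. Origin: centre of the underside; z up. Beside the snout nothing stands above the flange face but the spring ring and four screw heads 1 mm high.
- snout_tip (a point): Top centre of the snout, the upright aluminium adapter on the flange, over which the cell goes: 36 mm across, 26 mm tall above the flange face, its uppermost 5 mm tapering to 30 mm. The adapter is screwed into the housing, so its pins stop at any angle.
- pin_tops (a point): Point on the snout's axis level with the tops of its pins, 13.5 mm above the flange face. Three round dark steel pins, 5 mm thick, stick out 3.5 mm sideways, 120 degrees apart, at an unknown angle (not this point's axes): look, or feel. A misaligned cell stands level on them; within about 4 degrees it drops past them. A third of a turn either way always finds them.
- seat (a point): Centre of the flange face, 70 mm above the board on the snout's axis; z up. The cell is fully home when its underside lies on the flange face, that is, its origin is at this point.
- spring_ring (a joint): Steel pressure ring around the foot of the snout, 54 mm across, that slides down into the flange as the cell presses on it. 0 = free, its top 5 mm above the flange face; 0.005 (m) = pressed flush with the flange face, the cell home. It pushes back with about 4 N at first touch and 9 N at home, so a cell let go there springs back up about 5 mm.
- mat: Grey rubber mat, 250 x 250 x 3 mm, fixed on the board, on which the cell and three other parts stand about 120 mm apart. Origin: centre of its underside.
- lens_tube: Bystander on the mat: smooth black lens tube, 47 mm across, 34 mm tall. Origin: centre of its underside. Leave alone.
- objective: Bystander on the mat: aluminium microscope objective with black bands, standing with its tapered nose up, 33 mm across, 50 mm tall. Origin: centre of its underside. Leave alone.
- small_ring: Bystander on the mat: small knurled aluminium retaining ring, 38 mm across, 12 mm tall. Origin: centre of its underside. Leave alone.
- driver: Bystander: hand driver with a black handle, 160 mm long, lying on the board between the mat and the housing. Origin: under its middle; x along its length, tip at +x. Leave alone.
- canister: Bystander: clear objective canister with a black lid, 54 mm across, 60 mm tall, standing on the board beyond the driver. Origin: centre of its underside. Leave alone.

How it is judged:
By the outcome, as a careful person would: the job done as asked, in the order asked, and still so for the second after the job is handed in, while the arm keeps its last pose, push and grip.
It also fails if it takes over 61 s, if anything falls off the work surface, if the arm or the gripper's body presses on something with over 40 N, if the wrist force passes 120 N, or if a joint passes its speed limit or range.

## Working session

There is one attempt and no reset: what is moved stays moved. The work goes in short steps, Python scripts to look and compute and a tool call to move; the robot and the scene stay as the last step left them, time stands still between calls to the robot, and variables do not carry over. Pictures are saved under pics/ and viewed, about 8 in all and at most 12, crops included, and the job is handed in when it is done.

Besides the shell and the picture viewer there is one more tool, called after "Call:" in YAML: its name, and indented under it one key for each argument. carry_out: Moves the arm, as the interface text tells. Its arguments: {"type":"object","properties":{"increments":{"type":"string"},"newtons":{"type":"number"}},"required":["increments"]}

```bash
mkdir -p pics; cat > h.py <<'E'
import numpy as np, cv2
from station import *
def undist(f,u,v):
    K=f["K"];p=np.array([(u-K[0,2])/K[0,0],(v-K[1,2])/K[1,1]],float);q=p.copy()
    for _ in range(20): q=p/(1+f["k1"]*(q@q))
    return q
def at_z(f,u,v,z):
    q=undist(f,u,v);E=f["extrinsics"];d=E[:3,:3]@np.array([q[0],q[1],1]);o=E[:3,3]
    return o+d*(z-o[2])/d[2]
def proj(f,P):
    E=f["extrinsics"];c=E[:3,:3].T@(np.asarray(P,float)-E[:3,3]);s=c[:2]/c[2];s=s*(1+f["k1"]*(s@s))
    return f["K"][:2,:2]@s+f["K"][:2,2]
def cloud(f):
    K=f["K"];v,u=np.mgrid[:480,:640];p=np.stack([(u-K[0,2])/K[0,0],(v-K[1,2])/K[1,1]],-1);q=p.copy()
    for _ in range(10): q=p/(1+f["k1"]*(q**2).sum(-1,keepdims=True))
    d=f["depth"];c=np.stack([q[...,0]*d,q[...,1]*d,d],-1);E=f["extrinsics"]
    return c@E[:3,:3].T+E[:3,3]
def save(f,n): cv2.imwrite("pics/"+n+".png",f["color"][...,::-1])
E
python3 - <<'E'
from h import *
np.set_printoptions(precision=4,suppress=True)
for n in("side","top"):
    f=grab_frame(n);save(f,n+"0");np.savez("pics/"+n+"0",**f)
    print(n,f["K"].tolist(),f["k1"],f["extrinsics"])
    C=cloud(f)
    for t in("cell","port","small_ring","snout_tip","spring_ring","objective","lens_tube","driver","canister"):
        for r in find_in(f,t)[:2]:
            l,tt,w,h=r["box"];u,v=l+w/2,tt+h/2
            print(t,round(r["score"],2),np.round(r["box"]),C[int(v),int(u)])
print(read_state())
E
```

```text
side [[474.88849858674206, 0.0, 321.84639879491834], [0.0, 474.88849858674206, 239.9288286072752], [0.0, 0.0, 1.0]] 0.038884652854769414 [[ 0.9975 -0.0164  0.0682  0.499 ]
 [-0.0665 -0.533   0.8435 -0.7893]
 [ 0.0226 -0.846  -0.5327  0.5761]
 [ 0.      0.      0.      1.    ]]
cell 0.9 [279. 292.  34.  32.] [ 0.5088 -0.1461  0.0317]
port 0.57 [278. 187.  52.  44.] [0.5339 0.1756 0.0545]
small_ring 0.57 [388. 238.  24.  39.] [ 0.7182 -0.0198  0.0469]
small_ring 0.55 [258. 352.  32.  23.] [ 0.4721 -0.2584  0.0146]
snout_tip 0.6 [279. 185.  54.  48.] [0.5358 0.1653 0.0574]
objective 0.92 [336. 349.  22.  31.] [ 0.583  -0.2847  0.0349]
lens_tube 0.64 [350. 298.  27.  32.] [ 0.6231 -0.1732  0.0352]
driver 0.85 [240. 263.  83.  14.] [ 0.4834 -0.0122  0.018 ]
canister 0.85 [388. 240.  25.  36.] [ 0.7187 -0.0189  0.0439]
top [[580.9585565475437, 0.0, 324.09880523119915], [0.0, 580.9585565475437, 242.54187450008968], [0.0, 0.0, 1.0]] 0.06362384244746275 [[ 0.0176 -0.9969  0.0761  0.5067]
 [-0.9995 -0.0156  0.027  -0.0075]
 [-0.0257 -0.0765 -0.9967  1.0425]
 [ 0.      0.      0.      1.    ]]

[... 637 characters left out ...]
.  93.] [ 0.4909 -0.0058 -0.0025]
canister 0.66 [317. 146.  28.  34.] [0.7187 0.0097 0.059 ]
canister 0.55 [163. 228.  82.  76.] [0.5374 0.2154 0.0956]
{'clock': 1.0, 'joint_positions': array([-1.3388,  0.2586,  1.535 ,  0.    ,  1.348 , -0.2028]), 'dq': array([-0.0023,  0.0009, -0.0007, -0.0011, -0.0004, -0.0005]), 'tau': array([ -0.001 , -43.7209, -28.4314,   0.0717,   0.0312,  -0.    ]), 'tool_pos': array([ 0.2317, -0.4988,  0.2187]), 'orientation': array([[ 0.9069,  0.4212,  0.    ],
       [ 0.4212, -0.9069,  0.    ],
       [ 0.    , -0.    , -1.    ]]), 'ft_force': array([ 0.3103,  0.3685, -1.0422]), 'wrist_torque': array([-0.0522, -0.0169, -0.0149]), 'grip_width': 0.0928435709818534}
```

```bash
python3 - <<'E'
from h import *
a=cv2.imread("pics/top0.png");b=cv2.imread("pics/side0.png")
cv=lambda im,x,y,w,h:cv2.resize(im[y:y+h,x:x+w],(400,300),interpolation=cv2.INTER_CUBIC)
out=np.vstack([np.hstack([cv(a,150,215,104,78),cv(a,250,130,260,195)]),np.hstack([cv(b,265,170,80,60),cv(b,230,170,240,220)])])
cv2.imwrite("pics/comp0.png",out)
for n in("top","side"):
    f=np.load(f"pics/{n}0.npz");C=cloud(f)
    # snout top, flange, cell via depth
    for nm,c,zr,R in(("snouttop",(.54,.22),(.088,.102),.04),("flange",(.54,.22),(.064,.0735),.06),("celltop",(.505,-.135),(.026,.042),.045)):
        m=(np.hypot(C[...,0]-c[0],C[...,1]-c[1])<R)&(C[...,2]>zr[0])&(C[...,2]<zr[1])&(f["depth"]>0)
        p=C[m];
        if len(p)>5:
            (cx,cy),r=cv2.minEnclosingCircle(p[:,:2].astype(np.float32));print(n,nm,len(p),p.mean(0).round(4),(cx,cy,r))
f=dict(np.load("pics/top0.npz"))
for nm,b,z in(("cell",(396,275,32,30),.030),("flange",(167,228,77,78),.07),("lens",(408,210,29,26),.03),("ring",(468,300,23,22),.012),("obj",(480,235,22,19),.03)):
    print(nm,at_z(f,b[0]+b[2]/2,b[1]+b[3]/2,z))
E
```

```text
top snouttop 366 [0.542  0.2265 0.0945] (0.5418499112129211, 0.22772833704948425, 0.018126467242836952)
top flange 1460 [0.5418 0.2263 0.0695] (0.538237452507019, 0.22329384088516235, 0.052333325147628784)
top celltop 864 [ 0.5059 -0.1359  0.0322] (0.5058850646018982, -0.1356729120016098, 0.028608882799744606)
side snouttop 104 [0.5417 0.2196 0.0936] (0.5420385003089905, 0.2246266007423401, 0.018609048798680305)
side flange 358 [0.5408 0.2109 0.0689] (0.5421720147132874, 0.2245665192604065, 0.04568647965788841)
side celltop 642 [ 0.506  -0.14    0.0317] (0.5067496299743652, -0.1381753385066986, 0.03037950024008751)
cell [ 0.504122   -0.13343423  0.03      ]
flange [0.53664038 0.21720141 0.07      ]
lens [ 0.62079467 -0.15094817  0.03      ]
ring [ 0.4699601  -0.25254748  0.012     ]
obj [ 0.58509012 -0.26833608  0.03      ]
```

View pics/comp0.png

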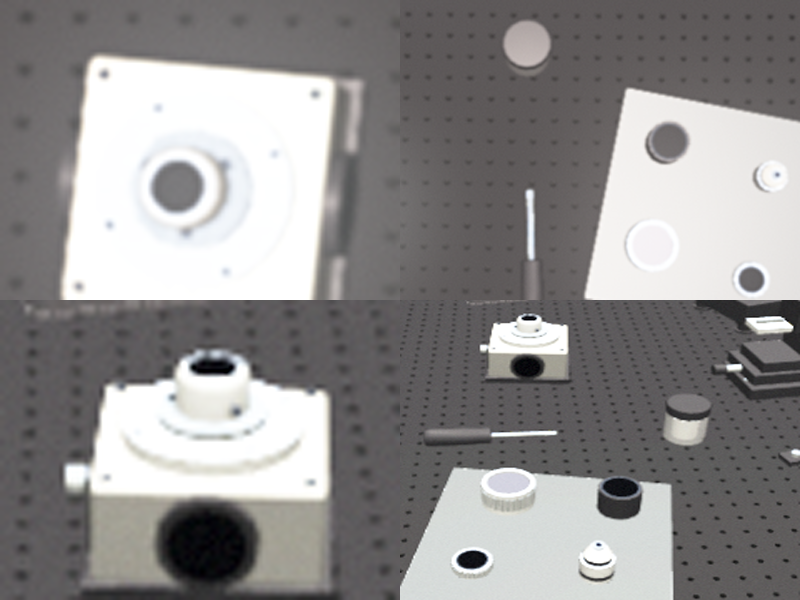

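The top and side views show two of the snout's pins (top about 209,257 and 198,275). The cell is at about (0.506, -0.137) and the snout at about (0.542, 0.226). Nothing shows the keyways, so I'll find the angle by feel. Next I go above the cell.

Call:
carry_out:
  increments: "0 0 0 33.4 -17.7 8 0;0 0 0 33.4 -17.7 8 0;0 0 0 33.4 -17.7 8 0;0 0 0 33.4 -17.7 8 0;0 0 0 33.4 -17.7 8 0;0 0 0 33.4 -17.7 8 0;0 0 0 33.4 -17.7 8 0;0 0 0 33.4 -17.7 8 0;0 0 0 33.4 -17.7 8 0;0 0 0 33.4 -17.7 8 0;0 0 0 33.4 -17.7 8 0;0 0 0 33.4 -17.7 8 0"
  newtons: 30

```text
clock: 2.2
tool_pos: [0.5067, -0.136, 0.1225]
orientation: [[0.907, 0.421, 0.001], [0.421, -0.907, -0.0], [0.0, 0.0, -1.0]]
ft_force: [0.1, -1.3, 0.1]
grip_width: 0.0931
```

Call:
carry_out:
  increments: "0 0 0 0 0 0 0;0 0 0 0 0 0 0"

```text
clock: 2.4
tool_pos: [0.5058, -0.1367, 0.1224]
orientation: [[0.906, 0.423, -0.001], [0.423, -0.906, -0.0], [-0.001, -0.0, -1.0]]
ft_force: [0.3, -0.8, 0.2]
grip_width: 0.0928
```

```bash
python3 - <<'E'
from h import *
s=grab_frame("side");t=grab_frame("top");print(read_state()["tool_pos"],read_state()["ft_force"])
out=np.hstack([cv2.resize(s["color"][200:380,220:400],(400,400)),cv2.resize(t["color"][190:370,320:500],(400,400))])
cv2.imwrite("pics/c1.png",out[...,::-1])
E
```

```text
[ 0.50545178 -0.13804963  0.122841  ] [ 0.33983604 -0.07961898  0.01938461]
```

View pics/c1.png

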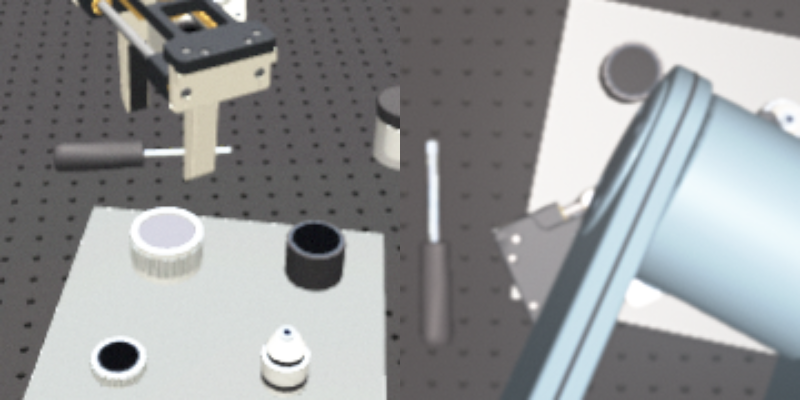

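The gripper straddles the cell (crop left, cell at 165,230), so I can go down and grip.

Call:
carry_out:
  increments: "0 0 0 0 0 15 0;0 0 0 0 0 15 0;0 0 0 0 0 15 0;0 0 0 0 0 15 0;0 0 0 0 0 14 0;0 0 0 0 0 12 0;0 0 0 0 0 10 0;0 0 0 0 0 8 0;0 0 0 0 0 5 0;0 0 0 0 0 4 0;0 0 0 0 0 0 0"

```text
clock: 3.6
tool_pos: [0.5056, -0.1373, 0.0094]
orientation: [[0.907, 0.421, -0.0], [0.421, -0.907, 0.0], [-0.0, -0.0, -1.0]]
ft_force: [-0.4, 0.9, 0.8]
grip_width: 0.0928
```

Call:
carry_out:
  increments: "0 0 0 0 0 0 130;0 0 0 0 0 0 130;0 0 0 0 0 0 130;0 0 0 0 0 0 130;0 0 0 0 0 0 130;0 0 0 0 0 0 130;0 0 0 0 0 0 130;0 0 0 0 0 0 130;0 0 0 0 0 0 130;0 0 0 0 0 0 130"
  newtons: 30

```text
clock: 4.6
tool_pos: [0.5058, -0.1373, 0.0098]
orientation: [[0.907, 0.421, 0.0], [0.421, -0.907, 0.0], [0.0, -0.0, -1.0]]
ft_force: [0.3, -0.1, 2.7]
grip_width: 0.0557
```

```bash
python3 - <<'E'
from h import *
s=grab_frame("side");q=read_state();print(q["tool_pos"],q["ft_force"],q["wrist_torque"],q["grip_width"],q["joint_positions"])
cv2.imwrite("pics/c2.png",cv2.resize(s["color"][230:350,220:380],(640,480))[...,::-1])
E
```

```text
[ 0.50575605 -0.13729859  0.00977619] [-0.87327452  1.49935335  3.01764384] [0.23803752 0.12195446 0.05335067] 0.05593252300003596 [-4.78179303e-01  4.49280413e-01  1.84273692e+00  1.16408294e-04
  8.49555346e-01  6.57760800e-01]
```

View pics/c2.png

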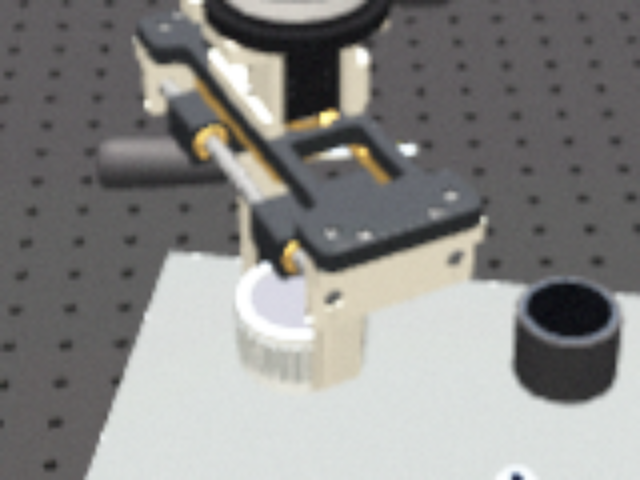

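Gripped: the opening is 55.8 mm and the cell sits between the pads. Next I lift it and carry it over the snout.

Call:
carry_out:
  increments: "0 0 0 0 0 -5 130;0 0 0 0 0 -15 130;0 0 0 0 0 -25 130;0 0 0 0 0 -30 130;0 0 0 0 0 -25 130;0 0 0 0 0 -15 130"

```text
clock: 5.25
tool_pos: [0.5065, -0.1379, 0.1268]
orientation: [[0.907, 0.421, 0.002], [0.421, -0.907, -0.001], [0.002, 0.002, -1.0]]
ft_force: [0.2, 0.2, -1.2]
grip_width: 0.0552
```

Call:
carry_out:
  increments: "0 0 0 7 -12 0 130;0 0 0 14 -24 0 130;0 0 0 19 -32 0 130;0 0 0 19 -32 0 130;0 0 0 19 -32 0 130;0 0 0 19 -32 0 130;0 0 0 19 -32 0 130;0 0 0 19 -32 0 130;0 0 0 19 -32 0 130;0 0 0 16 -27 0 130;0 0 0 10.6 -18.1 0 130;0 0 0 5 -9 0 130"

```text
clock: 6.45
tool_pos: [0.5403, 0.2282, 0.123]
orientation: [[0.906, 0.423, -0.002], [0.423, -0.906, 0.0], [-0.002, -0.001, -1.0]]
ft_force: [-0.2, 0.1, -1.8]
grip_width: 0.0559
```

Call:
carry_out:
  increments: "0 0 0 0 0 0 130;0 0 0 0 0 0 130;0 0 0 0 0 0 130"

```text
clock: 6.75
tool_pos: [0.5416, 0.2246, 0.1244]
orientation: [[0.907, 0.42, -0.001], [0.42, -0.907, -0.0], [-0.001, 0.0, -1.0]]
ft_force: [0.5, -0.6, -1.5]
grip_width: 0.0559
```

```bash
python3 - <<'E'
from h import *
s=grab_frame("side");q=read_state();np.savez("pics/s3",**s);print(q["tool_pos"],q["ft_force"],q["grip_width"],q["joint_positions"])
x0,y0=255,145
im=cv2.resize(s["color"][y0:y0+90,x0:x0+120],(800,600),interpolation=cv2.INTER_CUBIC)
cv2.imwrite("pics/c3.png",im[...,::-1])
E
```

```text
[0.5417278  0.22455178 0.12453296] [-0.13559389 -0.2142518  -0.38473436] 0.055610227424445956 [ 2.03032249e-01  3.99713885e-01  1.57456582e+00 -2.80644463e-04
  1.16771887e+00  1.34055186e+00]
```

View pics/c3.png

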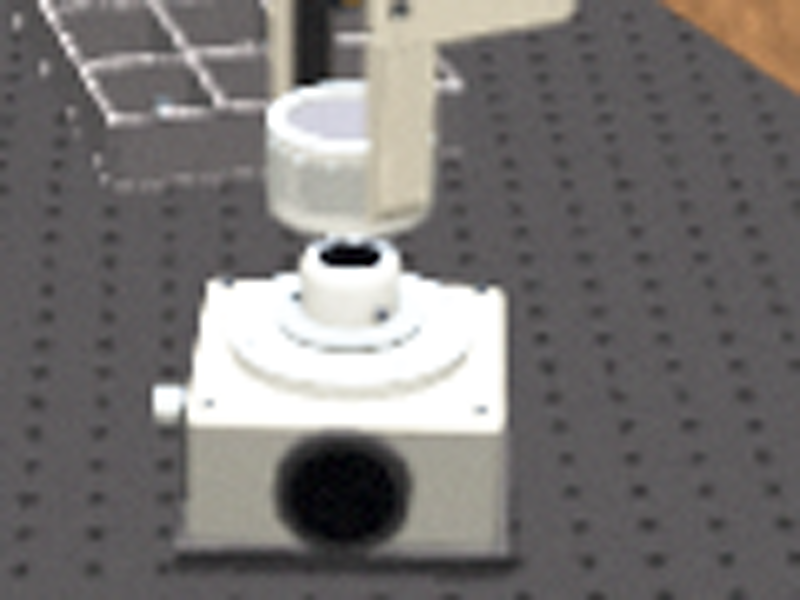

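The cell looks centred above the snout in image columns (cell middle about 352, snout about 350 in the crop). Next I compare them in 3D, using depth and rendered outlines.

```bash
python3 - <<'E'
from h import *
from scipy.optimize import least_squares
f=dict(np.load("pics/s3.npz"));C=cloud(f)
def fit(zr,r,nm,R):
    m=(np.hypot(C[...,0]-.542,C[...,1]-.226)<R)&(C[...,2]>zr[0])&(C[...,2]<zr[1])&(f["depth"]>0)
    p=C[m];v,u=np.nonzero(m)
    g=lambda c:np.hypot(p[:,0]-c[0],p[:,1]-c[1])-r
    s=least_squares(g,[.542,.226],loss="soft_l1",f_scale=.001);print(nm,len(p),s.x,np.abs(s.fun).mean(),"cols",u.min(),u.max())
fit((.076,.089),.018,"snout",.026)
fit((.120,.132),.028,"cell",.032);fit((.118,.146),.028,"cell2",.034)
for P in([.542,.226,.09],[.542,.226,.13]): print(proj(f,P))
E
```

```text
snout 79 [0.54170118 0.22671293] 0.0012074824109850506 cols 298 314
cell 66 [0.54201916 0.22369028] 0.0009584534841795278 cols 295 319
cell2 245 [0.54368316 0.22244003] 0.004059382496931844 cols 295 319
[306.73214717 184.44962844]
[306.82431507 168.69059534]
```

Depth puts the cell about 2 mm short of the snout in y, so I'll correct that and lower it gently onto the taper.

Call:
carry_out:
  increments: "0 0 0 0.8 -1.8 10 130;0 0 0 0 0 8 130;0 0 0 0 0 3 130;0 0 0 0 0 2 130;0 0 0 0 0 2 130;0 0 0 0 0 2 130;0 0 0 0 0 0 130"

```text
clock: 7.5
tool_pos: [0.5416, 0.2277, 0.0975]
orientation: [[0.907, 0.421, -0.0], [0.421, -0.907, -0.0], [-0.0, -0.0, -1.0]]
ft_force: [0.3, -0.2, -2.0]
grip_width: 0.0556
```

Call:
carry_out:
  increments: "0 0 0 0 0 1 130;0 0 0 0 0 0 130"

```text
clock: 7.7
tool_pos: [0.5418, 0.2277, 0.0967]
orientation: [[0.907, 0.421, 0.0], [0.421, -0.907, 0.0], [0.0, 0.0, -1.0]]
ft_force: [0.4, -0.0, -1.7]
grip_width: 0.0557
```

Call:
carry_out:
  increments: "0 0 0 0 0 1.5 130;0 0 0 0 0 1.5 130;0 0 0 0 0 1.5 130;0 0 0 0 0 1 130;0 0 0 0 0 0 130"

```text
clock: 8.2
tool_pos: [0.5416, 0.2276, 0.0909]
orientation: [[0.907, 0.421, -0.0], [0.421, -0.907, -0.0], [-0.0, -0.0, -1.0]]
ft_force: [0.4, 0.1, -1.3]
grip_width: 0.0555
```

Call:
carry_out:
  increments: "0 0 0 0 0 1 130;0 0 0 0 0 0 130"

```text
clock: 8.4
tool_pos: [0.5418, 0.2277, 0.0903]
orientation: [[0.907, 0.421, 0.0], [0.421, -0.907, 0.0], [0.0, 0.0, -1.0]]
ft_force: [0.2, 0.1, -0.7]
grip_width: 0.0555
```

Call:
carry_out:
  increments: "0 0 0 0 0 1 130;0 0 0 0 0 0 130"

```text
clock: 8.6
tool_pos: [0.5419, 0.2277, 0.09]
orientation: [[0.907, 0.421, 0.001], [0.421, -0.907, 0.0], [0.001, 0.0, -1.0]]
ft_force: [-1.7, 0.0, 3.8]
grip_width: 0.0558
```

Contact with the pins came at the expected height (TCP z 0.090). Next I search by turning.

Call:
carry_out:
  increments: "0 0 -0.05 0 0 0.4 130;0 0 -0.05 0 0 0 130;0 0 -0.05 0 0 0 130;0 0 -0.05 0 0 0 130;0 0 -0.05 0 0 0 130;0 0 -0.05 0 0 0 130"

```text
clock: 9.2
tool_pos: [0.5424, 0.2281, 0.09]
orientation: [[0.741, 0.672, 0.002], [0.672, -0.741, 0.001], [0.002, 0.001, -1.0]]
ft_force: [-1.7, 0.1, 5.7]
grip_width: 0.0554
```

```bash
python3 -c "
from h import *
q=read_state();print(q['tool_pos'],q['ft_force'],q['wrist_torque'],q['joint_positions'][5])"
```

```text
[0.54243846 0.22805362 0.0899512 ] [-1.65138215  0.11569615  5.67368578] [ 0.04830802  0.29218415 -0.01498842] 1.0422121180816983
```

Call:
carry_out:
  increments: "0 0 -0.05 0 0 0 130;0 0 -0.05 0 0 0 130;0 0 -0.05 0 0 0 130;0 0 -0.05 0 0 0 130;0 0 -0.05 0 0 0 130"

```text
clock: 9.7
tool_pos: [0.5423, 0.2279, 0.0899]
orientation: [[0.551, 0.834, 0.002], [0.834, -0.551, 0.001], [0.001, 0.001, -1.0]]
ft_force: [-2.2, 0.1, 6.1]
grip_width: 0.0556
```

Call:
carry_out:
  increments: "0 0 -0.05 0 0 0 130;0 0 -0.05 0 0 0 130;0 0 -0.05 0 0 0 130;0 0 -0.05 0 0 0 130;0 0 -0.05 0 0 0 130"

```text
clock: 10.2
tool_pos: [0.5421, 0.2279, 0.0899]
orientation: [[0.328, 0.945, 0.001], [0.945, -0.328, 0.001], [0.001, 0.001, -1.0]]
ft_force: [-2.5, -1.3, 5.6]
grip_width: 0.0558
```

Call:
carry_out:
  increments: "0 0 -0.05 0 0 0 130;0 0 -0.05 0 0 0 130;0 0 -0.05 0 0 0 130;0 0 -0.05 0 0 0 130"

```text
clock: 10.6
tool_pos: [0.5423, 0.2278, 0.0899]
orientation: [[0.134, 0.991, 0.002], [0.991, -0.134, 0.001], [0.001, 0.002, -1.0]]
ft_force: [-2.0, 0.5, 5.8]
grip_width: 0.0557
```

Call:
carry_out:
  increments: "0 0 -0.05 0 0 0 130;0 0 -0.05 0 0 0 130;0 0 -0.05 0 0 0 130;0 0 -0.05 0 0 0 130"

```text
clock: 11.0
tool_pos: [0.542, 0.2279, 0.0896]
orientation: [[-0.066, 0.998, 0.001], [0.998, 0.066, 0.0], [0.0, 0.001, -1.0]]
ft_force: [-2.2, -0.3, 2.6]
grip_width: 0.0558
```

```bash
python3 -c "
from h import *
q=read_state();print(q['tool_pos'],q['ft_force'],q['wrist_torque'],q['joint_positions'][5],q['clock'])"
```

```text
[0.54200112 0.22785294 0.08962049] [-2.20327209 -0.27759827  2.5810837 ] [-0.06410464  0.13583916 -0.01269702] 0.14213505236955654 11.0
```

The force fell and z dropped slightly, possibly the start of alignment. I'll pause and probe by pressing a little.

Call:
carry_out:
  increments: "0 0 0 0 0 0.5 130;0 0 0 0 0 0.5 130;0 0 0 0 0 0 130"

```text
clock: 11.3
tool_pos: [0.5422, 0.2275, 0.089]
orientation: [[-0.063, 0.998, 0.002], [0.998, 0.063, -0.0], [-0.0, 0.002, -1.0]]
ft_force: [-2.0, -1.9, 8.4]
grip_width: 0.0554
```

Call:
carry_out:
  increments: "0 0 -0.03 0 0 0 130;0 0 0 0 0 0 130"

```text
clock: 11.5
tool_pos: [0.5422, 0.2277, 0.0889]
orientation: [[-0.094, 0.996, 0.002], [0.996, 0.094, 0.0], [0.0, 0.002, -1.0]]
ft_force: [-2.6, -0.7, 6.6]
grip_width: 0.0556
```

Call:
carry_out:
  increments: "0 0 -0.03 0 0 0 130;0 0 0 0 0 0 130"

```text
clock: 11.7
tool_pos: [0.5422, 0.2275, 0.0882]
orientation: [[-0.123, 0.992, 0.001], [0.992, 0.123, -0.0], [-0.0, 0.001, -1.0]]
ft_force: [0.2, -2.1, 3.8]
grip_width: 0.0555
```

It is sinking as it turns, so I carry on.

Call:
carry_out:
  increments: "0 0 -0.03 0 0 0 130;0 0 0 0 0 0 130"

```text
clock: 11.9
tool_pos: [0.5419, 0.2273, 0.0874]
orientation: [[-0.154, 0.988, 0.0], [0.988, 0.154, -0.001], [-0.001, -0.0, -1.0]]
ft_force: [1.2, -1.5, -0.9]
grip_width: 0.0561
```

Call:
carry_out:
  increments: "0 0 0 0 0 1 130;0 0 0 0 0 0 130"

```text
clock: 12.1
tool_pos: [0.5419, 0.2273, 0.0864]
orientation: [[-0.153, 0.988, -0.0], [0.988, 0.153, -0.001], [-0.001, -0.0, -1.0]]
ft_force: [2.6, -2.5, -2.4]
grip_width: 0.0556
```

It has dropped past the pin tops with no force. Now down toward the spring ring.

Call:
carry_out:
  increments: "0 0 0 0 0 1 130;0 0 0 0 0 1 130;0 0 0 0 0 1 130;0 0 0 0 0 1 130;0 0 0 0 0 0 130"

```text
clock: 12.6
tool_pos: [0.5418, 0.2274, 0.0825]
orientation: [[-0.153, 0.988, 0.0], [0.988, 0.153, -0.0], [-0.0, -0.0, -1.0]]
ft_force: [1.4, -3.4, -1.9]
grip_width: 0.0557
```

```bash
python3 -c "
from h import *
q=read_state();print(q['tool_pos'],q['ft_force'],q['wrist_torque'],q['joint_positions'][5],q['clock'])"
```

```text
[0.54177541 0.22744365 0.08250539] [ 1.42487108 -3.36125125 -1.93910664] [-0.82956787 -0.45348314  0.1288621 ] 0.05417580370449614 12.6
```

Call:
carry_out:
  increments: "0 0 0 0 0 1 130;0 0 0 0 0 1 130;0 0 0 0 0 1 130;0 0 0 0 0 0 130"
  newtons: 50

```text
clock: 13.0
tool_pos: [0.5417, 0.2275, 0.0802]
orientation: [[-0.153, 0.988, 0.0], [0.988, 0.153, -0.0], [-0.0, 0.0, -1.0]]
ft_force: [0.4, -5.7, 4.7]
grip_width: 0.0554
```

Call:
carry_out:
  increments: "0 0 0 0 0 1 130;0 0 0 0 0 1 130;0 0 0 0 0 1 130;0 0 0 0 0 0 130"

```text
clock: 13.4
tool_pos: [0.5417, 0.2275, 0.0777]
orientation: [[-0.154, 0.988, 0.0], [0.988, 0.154, -0.0], [-0.0, 0.0, -1.0]]
ft_force: [-1.4, -5.7, 7.5]
grip_width: 0.0554
```

Call:
carry_out:
  increments: "0 0 0 0 0 1 130;0 0 0 0 0 0 130"

```text
clock: 13.6
tool_pos: [0.5417, 0.2275, 0.0768]
orientation: [[-0.154, 0.988, 0.0], [0.988, 0.154, -0.0], [-0.0, 0.0, -1.0]]
ft_force: [-0.7, -5.2, 8.3]
grip_width: 0.0554
```

Call:
carry_out:
  increments: "0 0 0 0 0 1 130;0 0 0 0 0 0 130"

```text
clock: 13.8
tool_pos: [0.5417, 0.2275, 0.0767]
orientation: [[-0.154, 0.988, 0.001], [0.988, 0.154, -0.0], [-0.0, 0.001, -1.0]]
ft_force: [-3.9, -7.0, 14.6]
grip_width: 0.0556
```

Call:
carry_out:
  increments: "0 0 0 0 0 1 130;0 0 0 0 0 0 130"

```text
clock: 14.0
tool_pos: [0.5418, 0.2275, 0.0767]
orientation: [[-0.154, 0.988, 0.001], [0.988, 0.154, -0.0], [-0.0, 0.001, -1.0]]
ft_force: [-5.4, -7.3, 21.3]
grip_width: 0.0556
```

There is a hard stop at TCP z 0.0767, within 0.2 mm of the predicted home height, with about 14 N beyond the spring. I'll hold there and check with pictures.

Call:
carry_out:
  increments: "0 0 0 0 0 0 130;0 0 0 0 0 0 130;0 0 0 0 0 0 130;0 0 0 0 0 0 130;0 0 0 0 0 0 130;0 0 0 0 0 0 130"

```text
clock: 14.6
tool_pos: [0.5417, 0.2275, 0.0767]
orientation: [[-0.154, 0.988, 0.001], [0.988, 0.154, -0.0], [-0.0, 0.001, -1.0]]
ft_force: [-5.5, -7.2, 21.4]
grip_width: 0.0557
```

```bash
python3 - <<'E'
from h import *
s=grab_frame("side");q=read_state();print(q["tool_pos"],q["ft_force"],q["wrist_torque"],q["grip_width"])
C=cloud(s);m=(np.hypot(C[...,0]-.542,C[...,1]-.227)<.024)&(C[...,2]>.09)&(C[...,2]<.108)
print("mirror z",np.percentile(C[m][:,2],[50,90]))
a=cv2.resize(s["color"][140:230,255:375],(400,300),interpolation=cv2.INTER_CUBIC)
cv2.imwrite("pics/c4.png",np.hstack([a,cv2.resize(s["color"],(400,300))])[...,::-1])
E
```

```text
[0.5417426  0.22748335 0.07674166] [-5.25380392 -7.48104163 21.65184523] [-1.28720946  1.18151902  0.13183457] 0.05560049944067868
mirror z [0.09806456 0.09938596]
```

View pics/c4.png

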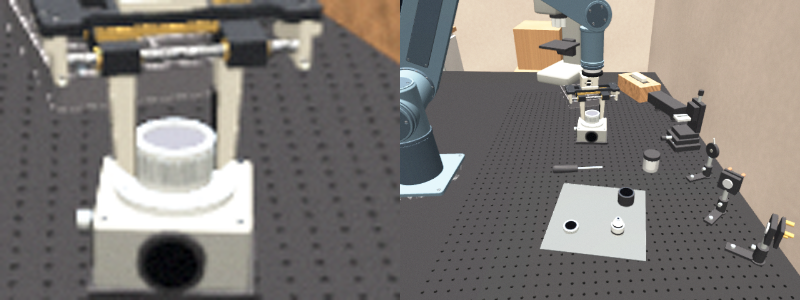

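The cell sits flush on the flange, filter side up and held (crop, about 175,155). Filter depth reads 0.098–0.099 m against 0.099 expected, and the other parts are where they were. Handing in.

```bash
python3 -c "
from station import *
print(close_job())"
```

```text
the job is handed in; nothing more can be done
None
```

The filter cell is fully home on the snout, filter side up. I handed the job in at about 15 s of the 61 s allowed, with the arm still holding the cell pressed there.

- **What I did:** I gripped the cell on the mat and lowered it over the snout until it stood on the pins. I then turned it about 74° until the keyways dropped over the pins, and pressed it down through the spring ring to a hard stop.
- **Height:** it stopped at tool height 76.7 mm, where the height at pin contact predicted 76.5 mm. The filter read 98–99 mm above the board by camera depth, where 99 mm means home.
- **Force:** total push is about 23 N against the spring's 9 N, with a steady sideways load of about 9 N at the wrist. Position and force stayed steady over the last 0.6 s before handing in.
- **Other parts:** the last picture shows the lens tube, objective, small ring, driver and canister where they were.
- **Disagreements:** the two cameras differed by 2–3 mm on positions along y. I corrected this before lowering the cell, and no check failed.

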